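# Set the aperture wheel of the light meter and take a reading

## Robot

A 7-joint arm with a two-finger parallel gripper is mounted at the origin on a cart in front of the work surface, level with it; the furniture and walls round the work are solid. World frame = base frame: x ahead of the robot, y to its left, z up, the work surface at z = 0. Lengths are in mm, angles in rad, forces in N, time in s.
With the tool pointing down it reaches from about 400 to 875 mm from the base axis. Payload 4.4 kg.
Tool frame: the origin (TCP) lies at the very end of the fingers, on their centre line; the grasp point (between the pads) lies 19 mm behind it; y points along the fingers, x is the direction in which the jaws open and shut, and the axes are right-handed (so a half turn about y gives the same grasp; the last joint's range is limited). The gripper opens to 85 mm and grips with 20 to 120 N. Pads are 22 mm wide; open, the fingers measure 114 mm over their backs; the gripper's body (76 mm by 85 mm) begins 54 mm behind the grasp point. The pads swing forward as they close: fully open they stand 13 mm farther back than shut.
Start: joints at [1.159, 0.628, 0.038, 1.517, -0.027, 0.996, -0.02], TCP at [220.345, -611.527, 231.313] pointing down, gripper open.
Joint ranges: [-3.06, 3.06], [-0.37, 2.12], [-1.25, 1.32], [0.18, 2.47], [-1.1, 4.24], [0.23, 1.98], [-2.94, 2.94]. Speed limits (rad/s): [2.57, 2.57, 3.14, 3.14, 3.14, 3.14, 3.14].

## Interface

Orientations are given as [roll, pitch, yaw] about the fixed x, y, z axes, in that order (R = Rz(yaw) Ry(pitch) Rx(roll)).
In Python, from cell import ctrl, get_image, nets gives the robot as it stands. The module is installed in compiled form; this text tells all that it offers.
- The arm moves only by the tool step_arm, never from a script. Its argument "moves" is text: rows parted by semicolons, each of 7 numbers parted by spaces: the shift along the tool's x, y, z normalised to -1 to 1, where 1 is 0.05 m, then the turn, a rotation vector about the tool's x, y, z normalised to -1 to 1, where 1 is 0.12 rad, then the opening, from 0 (shut) to 1 (fully open). A call has 1 to 20 rows; each row shifts and turns the commanded pose from where the row before left it, along the tool's axes as they then stand; what a row does not reach is not made up. A row lasts 1/10 s, in which the tool goes at most 50 mm and 8.59 degrees, less where a joint would pass 70% of its speed; a pose out of reach is approached as far as the arm can. A call with a number of a shift or a turn outside -1 to 1 is refused whole. A call with a gripper value outside its range is refused whole. The fingers move at their own pace and stop on an object; the grip force is fixed at half the most. Time passes only in rows, so rows that do not move let the fingers close. It gives the time, the measured TCP pose, the force and the opening at its end, in the units of the state.
- ctrl.read_state(): the state, without advancing time (a new reading comes with each control period).
- get_image(name): name is "scene" or "top" or "wrist"; returns a dict with "color" (384x512x3 uint8, blue, green, red), "vertical_fov" (degrees; the focal length in pixels is half the picture's height over the tangent of half this angle, whatever the lens; pixels are square), "cx", "cy" (the principal point, pixels), "k1" (the pictures are not rectified: a ray, as slopes to the right and down, at radius r is drawn at 1 + k1 r^2 times it, then the intrinsics apply), "R" (3x3) and "t" (3): a world point X has camera coordinates R X + t; the wrist camera has in their place "T_tool_cam" (4x4, takes a point from camera to tool coordinates, whose origin is the TCP and whose axes are the tool frame's). Camera axes: x right, y down, z forward; pixel columns grow to the right and rows downward; lengths in mm; the calibration is good to about 2 mm. A picture is of the moment at which its call begins: read the wrist's pose just before it. There is no depth.
- ctrl.finish_job(): hands the job in, once; it reports no verdict.
Trained networks look in a picture, given as the dict that the camera call returned (one of the last four; its "shot" number tells which), for a name from the list of things; names that differ only in an ending like _2 or _b are one class to them, and where a whole thing is asked for, a point or a joint stands for the part that bears it (a point fixed in the world has none). Each returns a list of dicts, best first, with "conf" (0 to 1); they miss things now and then, are a little off and sometimes report something else, mostly with a low value. They report only what shows in the picture. A call takes as long as a camera call.
- nets.find_in(picture, target): "position" ([x, y, z] in mm, in world coordinates, good to about 4 mm: the middle of the surface that is visible of it).
- nets.cut_out(picture, target): "pixels" (384x512 bool, what is visible of it).
- nets.place_of(picture, target): "position" ([x, y, z] in mm, in world coordinates, good to about 4 mm: a listed point, or the origin of a listed thing).
The state is a dict: "clock": time; "qpos": joint angles; "qd": joint speeds; "tau": joint torques, N m; "eef_pos": TCP position; "tool_rot": TCP orientation; "force": force on the tool from outside, world axes, zero at the start; "torque": the same for the moment, N m; "width": finger opening in mm.
Only numpy, scipy, OpenCV 4.12 (cv2) and the standard library are available. Lean on these libraries where they do the work, as an engineer would, in place of code of your own. Each camera call takes 0.05 s, during which the arm holds its last target.

## Task

Push the tabs of the aperture wheel on the light meter to step it round, either way, until the tab beside the widest opening points at the arrow block on the meter's front edge; only then press the round key on the meter's deck fully down and let go of it. Do not lift the wheel, which only lies on its spindle, and leave the small things around the meter where they are.

Things in the scene. Friction and masses are not known exactly. Their poses are not given: they have to be found in the camera images.
- meter: light meter, a low grey box 230 x 280 x 45 mm, fixed on the worktop; origin under its centre at worktop height; x to its back, y to its left, z up. On its deck, 45 mm high: aperture wheel, axis at x +5, y +35 mm; round key at x -50, y -100; dark display 12 mm high at x +45, y -100.
- arrow (a point): tip of the white arrow block that stands on the deck at the meter's front edge, 101 mm from the wheel axis, and points at the axis; the block is 20 mm wide, 12 mm high; the point is at its half height, 51 mm above the worktop
- axis (a point): centre of the aperture wheel on its vertical axis, at the disc's upper face, 57 mm above the worktop. Aluminium disc 132 mm across, hub 34 mm across and 8 mm high. Six openings, seen as black discs with thin steel rims, 60 degrees apart, 42 mm from the axis: 24, 4, 11, 6, 13, 8 mm wide, counter-clockwise from above.
- wheel: the aperture wheel itself; its x axis points through the widest opening, z up; origin on its axis at deck height (45 mm). Turns either way without end, with click stops every 60 degrees, where one tab points at the arrow. Past half-way it snaps on to the next stop by itself, short of half-way it springs back. It lies on its spindle by its weight, about 0.3 kg.
- wide_tab (a point): middle of the tab beside the widest opening, 75 mm from the axis, 59 mm above the worktop. Six such radial tabs, one outside each opening: 10 mm wide, from 60 to 90 mm from the axis, top 12 mm above the disc's upper face, underside 4 mm above the deck. Pushing one at 75 mm from the axis takes about 2 to 5 N.
- wide_opening (a point): centre of the widest opening (24 mm) on the upper face of the wheel, 42 mm from the axis; turns with the wheel
- port (a point): fixed point of the meter over which the centre of the widest opening must come to stand: 42 mm from the wheel axis on the line to the arrow, at the height of the disc's upper face
- key_top (a point): centre of the top face of the round key, a spring key 26 mm across on a low black housing on the meter's deck; it goes 6 mm straight down, taking about 4 N at full depth, and springs back
- key (a joint): how far the key is pressed: 0 up, 0.006 m fully down
- petri_0: covered petri dish, 62 mm across, 16 mm high, left of the meter; origin under its centre; to be left alone
- dropper_1: dropper bottle, 27 mm across, 63 mm high, left of the meter towards the back; origin under its centre; to be left alone
- capillary_box: flat box 30 x 84 x 22 mm, right of the meter; origin under its centre; to be left alone
- slide_pack: flat box 52 x 78 x 24 mm, at the front right; origin under its centre; to be left alone
- amber_vial: small amber vial, 25 mm across, 50 mm high, at the right; origin under its centre; to be left alone
- cover_slips: small flat box 34 x 50 x 16 mm, near the front edge at the right; origin under its centre; to be left alone

How it is judged:
By the outcome, as a careful person would: the job done as asked, in the order asked, and still so for the second after the job is handed in, with the robot touching nothing.
It also fails if it takes over 64 s, if anything falls off the work surface, if the arm or the gripper's body presses on something with over 40 N, if the wrist force passes 120 N, or if a joint passes its speed limit or range.

## Working session

There is one attempt and no reset: what is moved stays moved. The work goes in short steps, Python scripts to look and compute and a tool call to move; the robot and the scene stay as the last step left them, time stands still between calls to the robot, and variables do not carry over. Pictures are saved under pics/ and viewed, and the job is handed in when it is done.

Besides the shell and the picture viewer there is one more tool, called after "Emit:" as a command line: name --argument value ..., lists and objects as JSON in quotes. step_arm: Moves the arm, as the interface text tells. Scaled input: -1 to 1 covers 0.05 m each way for a shift and 0.12 rad each way for a turn. Its arguments: {"type":"object","properties":{"moves":{"type":"string"}},"required":["moves"]}

```bash
mkdir -p pics; ls; cat > h.py <<'E'
import numpy as np, cv2
from cell import ctrl, get_image, nets
from scipy.spatial.transform import Rotation as Rot
E
python3 - <<'E'
from h import *
s=ctrl.read_state()
for k in s: print(k,np.round(s[k],3).tolist())
for n in ["scene","top","wrist"]:
    im=get_image(n); cv2.imwrite(f"pics/{n}0.png",im["color"])
    print(n,{k:(np.round(v,4).tolist() if k!="color" else 0) for k,v in im.items()})
    for t in ["meter","arrow","axis","wide_tab","wide_opening","port","key_top"]:
        try:
            r=nets.place_of(im,t)
            print(t,[(np.round(a["position"],1).tolist(),round(float(a["conf"]),2)) for a in r[:3]])
        except Exception as e: print(t,e)
E
```

```text
pics
clock 0.0
qpos [1.159, 0.629, 0.038, 1.518, -0.027, 0.996, -0.02]
qd [0.001, -0.0, -0.0, -0.002, -0.0, -0.001, -0.001]
tau [-0.0, -56.342, 1.227, -19.345, 0.011, 0.01, -0.0]
eef_pos [220.111, -610.931, 230.387]
tool_rot [-1.571, 0.002, -1.225]
force [-0.148, -0.23, -0.533]
torque [0.045, 0.015, 0.0]
width 85.348
scene {'color': 0, 'vertical_fov': 56.1573, 'cx': 256.1797, 'cy': 188.2889, 'k1': 0.0087, 'R': [[-0.7624, -0.6471, -0.0069], [-0.4768, 0.5688, -0.6701], [0.4376, -0.5076, -0.7422]], 't': [418.225, 289.6461, 843.1268], 'shot': 1}
meter [([589.9, 164.1, 0.1], 0.78)]
arrow [([489.5, 170.8, 51.2], 0.87)]
axis [([584.4, 195.0, 58.7], 0.74), ([590.0, 163.3, -1.6], 0.6)]
wide_tab [([567.7, 123.2, 59.0], 0.69), ([575.2, 154.3, 57.7], 0.68)]
wide_opening [([574.1, 154.2, 58.4], 0.58)]
port [([543.9, 186.1, 57.0], 0.73), ([496.4, -288.2, 2.1], 0.39)]
key_top [([569.2, 54.2, 68.4], 0.48)]
top {'color': 0, 'vertical_fov': 48.7694, 'cx': 249.3062, 'cy': 196.2979, 'k1': -0.1261, 'R': [[0.014, -0.9996, -0.0243], [-0.9835, -0.0093, -0.1805], [0.1802, 0.0264, -0.9833]], 't': [41.9621, 525.815, 1084.3538], 'shot': 2}
meter [([586.4, 161.5, -1.1], 0.7), ([490.5, 171.1, 48.5], 0.41)]
arrow [([492.4, 171.7, 51.4], 0.98), ([569.8, 126.6, 56.4], 0.69)]
axis [([582.6, 196.9, 57.0], 0.84)]
wide_tab [([569.0, 121.7, 57.5], 0.95), ([506.2, 346.1, 1.9], 0.31)]
wide_opening [([574.7, 155.9, 54.7], 0.88), ([586.7, 163.7, -1.3], 0.6)]
port [([546.6, 184.8, 55.8], 0.87), ([585.9, -298.7, -1.5], 0.22)]
key_top [([568.3, 55.4, 66.7], 0.4)]
wrist {'color': 0, 'vertical_fov': 68.958, 'cx': 257.7612, 'cy': 195.8085, 'k1': -0.0007, 'T_tool_cam': [[1.0, 0.0006, 0.0003, -0.7542], [-0.0001, -0.2847, 0.9586, -142.4717], [0.0007, -0.9586, -0.2847, 72.1419], [0.0, 0.0, 0.0, 1.0]], 'shot': 3}
meter []
arrow []
axis []
wide_tab []
wide_opening []
port []
key_top []
```

View pics/scene0.png

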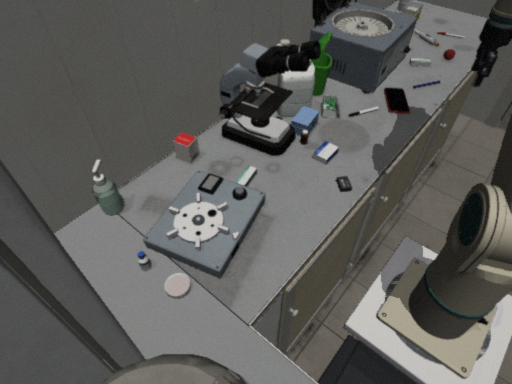

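View pics/top0.png

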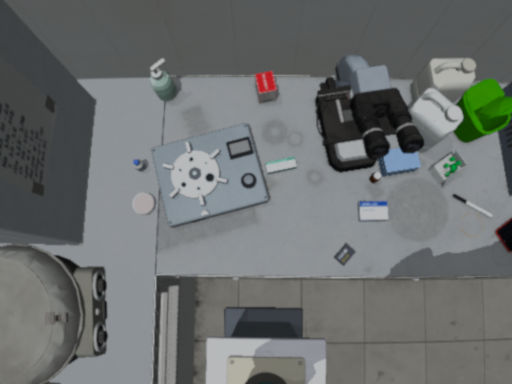

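View pics/wrist0.png

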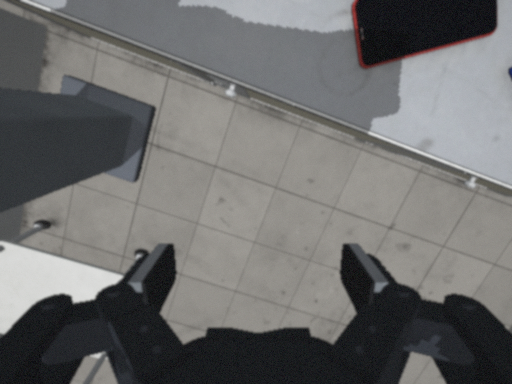

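```bash
python3 - <<'E'
import cv2,numpy as np
t=cv2.imread("pics/top0.png")[115:225,140:280]; s=cv2.imread("pics/scene0.png")[160:275,140:270]
cv2.imwrite("pics/top0z.png",cv2.resize(t,None,fx=5.5,fy=5.4,interpolation=cv2.INTER_CUBIC))
cv2.imwrite("pics/scene0z.png",cv2.resize(s,None,fx=5,fy=5,interpolation=cv2.INTER_CUBIC))
E
```

```text
(no output)
```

View pics/top0z.png

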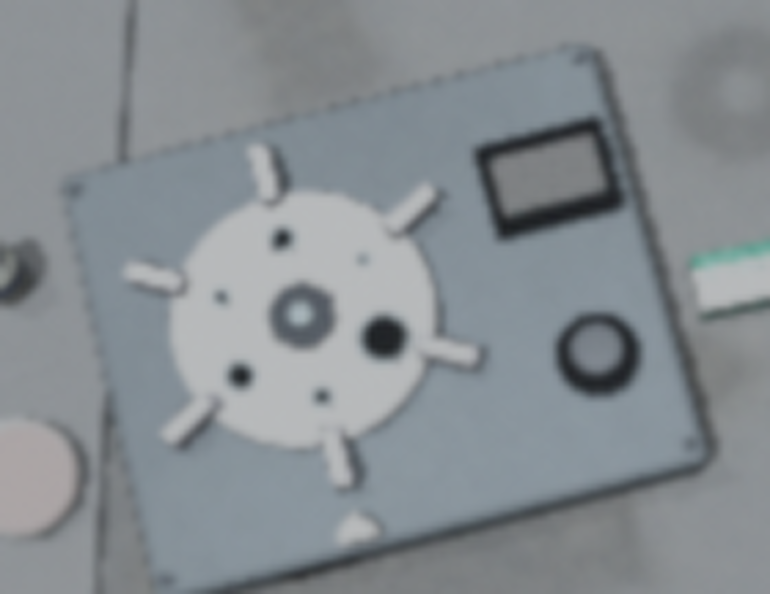

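View pics/scene0z.png

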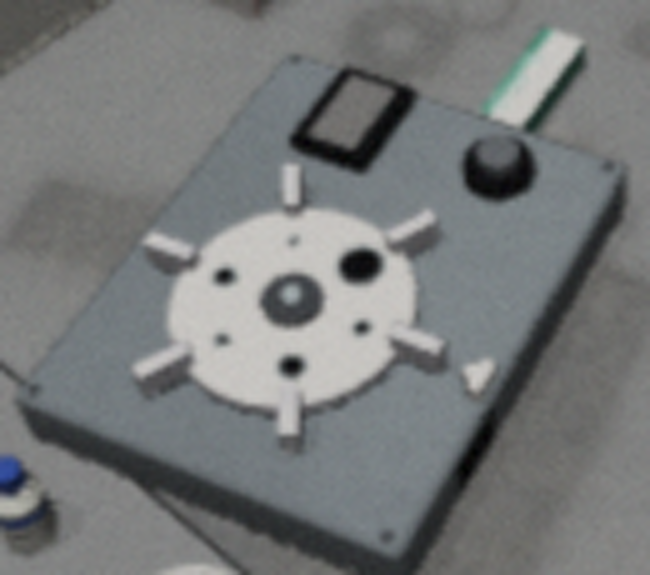

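```bash
cat >> h.py <<'E'
def cam(im,st=None):
    f=192/np.tan(np.radians(im["vertical_fov"])/2)
    K=np.array([[f,0,im["cx"]],[0,f,im["cy"]],[0,0,1.]])
    if "R" in im: R,t=np.array(im["R"]),np.array(im["t"])
    else:
        T=np.eye(4);T[:3,:3]=Rot.from_euler("xyz",st["tool_rot"]).as_matrix();T[:3,3]=st["eef_pos"]
        M=np.linalg.inv(T@np.array(im["T_tool_cam"]));R,t=M[:3,:3],M[:3,3]
    return K,np.array([im["k1"],0,0,0.]),R,t
def unproj(im,uv,z,st=None):
    K,d,R,t=cam(im,st)
    n=cv2.undistortPoints(np.array(uv,float).reshape(-1,1,2),K,d).reshape(-1,2)
    D=np.c_[n,np.ones(len(n))]@R; C=-R.T@t
    return C+D*((z-C[2])/D[:,2])[:,None]
def proj(im,P,st=None):
    K,d,R,t=cam(im,st)
    return cv2.projectPoints(np.array(P,float).reshape(-1,1,3),cv2.Rodrigues(R)[0],t,K,d)[0].reshape(-1,2)
E
python3 - <<'E'
from h import *
im=get_image("top")
for z in (0,150,300):
    print(z,np.round(unproj(im,[(345,168),(320,90),(415,145),(370,150),(470,270),(160,270)],z)[:,:2]).tolist())
st=ctrl.read_state();print(np.round(Rot.from_euler("xyz",st["tool_rot"]).as_matrix(),3))
# fit meter pose from hand-picked pixels in both views
b=get_image("scene")
# top zoom: u=140+x/5.5, v=115+y/5.4 ; scene zoom: u=140+x/5, v=160+y/5
print("axis top",unproj(im,[(140+301/5.5,115+315/5.4)],65),"arrow base",unproj(im,[(140+357/5.5,115+515/5.4)],57),"key",unproj(im,[(140+597/5.5,115+345/5.4)],67))
print("axis sc",unproj(b,[(140+291/5,160+294/5)],65),"key",unproj(b,[(140+500/5,160+153/5)],67))
print("wide",unproj(im,[(140+384/5.5,115+337/5.4)],57),unproj(b,[(140+361/5,160+265/5)],57))
E
```

```text
0 [[618.0, -220.0], [855.0, -155.0], [689.0, -428.0], [672.0, -294.0], [332.0, -567.0], [326.0, 292.0]]
150 [[580.0, -189.0], [786.0, -132.0], [642.0, -370.0], [627.0, -254.0], [330.0, -492.0], [326.0, 256.0]]
300 [[541.0, -159.0], [717.0, -110.0], [594.0, -312.0], [582.0, -214.0], [329.0, -416.0], [325.0, 221.0]]
[[ 0.339  0.     0.941]
 [-0.941  0.     0.339]
 [-0.    -1.     0.   ]]
axis top [[583.3276694  194.66452537  65.        ]] arrow base [[484.6991002  164.98693144  57.        ]] key [[568.75732476  50.3100697   67.        ]]
axis sc [[581.81369241 196.53169489  65.        ]] key [[562.81009251  52.89651754  67.        ]]
wide [[574.26749991 154.69528329  57.        ]] [[572.34025158 155.04050432  57.        ]]
```

Emit:
step_arm --moves "0 0 0 0 0 0 0;-0.3 -0.1 0.25 0 0 0 0;-0.58 -0.1 0.51 0 0 0 0;-0.58 -0.1 0.51 0 0 0 0;-0.58 -0.1 0.51 0 0 0 0;-0.58 -0.1 0.51 0 0 0 0;-0.58 0 0.51 0 0 0 0;-0.58 0 0.51 0 0 0 0;-0.58 0 0.51 0 0 0 0;-0.58 0 0.51 0 0 0 0;-0.3 0 0.25 0 0 0 0;0 0 0 0 0 0 0"

```text
clock: 2.5
eef_pos: [348.3, -284.5, 256.6]
tool_rot: [-1.57, 0.001, -1.219]
force: [-0.9, -1.6, 0.7]
width: 0.2
```

Emit:
step_arm --moves "-0.3 0 0.25 0 0 0 0;-0.6 0 0.48 0 0 0 0;-0.62 0 0.48 0 0 0 0;-0.62 0 0.48 0 0 0 0;-0.62 0 0.48 0 0 0 0;-0.62 0 0.48 0 0 0 0;-0.62 0 0.48 0 0 0 0;-0.62 0 0.48 0 0 0 0;-0.62 0 0.48 0 0 0 0;-0.62 0 0.48 0 0 0 0;-0.3 0 0.25 0 0 0 0;0 0 0 0 0 0 0"

```text
clock: 3.7
eef_pos: [470.8, 86.4, 256.4]
tool_rot: [-1.569, 0.001, -1.221]
force: [-0.2, -0.5, 0.2]
width: -0.1
```

```bash
cat > look.py <<'E'
from h import *
import sys
tag=sys.argv[1]
st=ctrl.read_state(); print(np.round(st["eef_pos"],1),np.round(st["tool_rot"],3),np.round(st["force"],1),st["width"],st["clock"],np.round(st["qpos"],2))
im=get_image("wrist"); cv2.imwrite(f"pics/w{tag}.png",cv2.resize(im["color"],(768,576)))
for t in ["meter","arrow","axis","wide_tab","wide_opening","port","key_top"]:
    r=nets.place_of(im,t)
    print(t,[(np.round(a["position"],1).tolist(),round(float(a["conf"]),2),np.round(proj(im,[a["position"]],st)[0]*1.5).tolist()) for a in r[:2]])
E
python3 look.py 1
```

```text
[470.8  86.4 256.4] [-1.569e+00  1.000e-03 -1.221e+00] [-0.2 -0.5  0.2] -0.13469383489662218 3.7 [-0.13  0.35 -0.15  1.95  0.07  0.84 -1.53]
meter [([594.7, 162.0, -1.1], 0.65, [355.0, 86.0]), ([581.8, 198.1, 44.6], 0.52, [300.0, 74.0])]
arrow [([486.7, 172.7, 53.7], 0.69, [294.0, 205.0])]
axis [([583.7, 197.2, 56.9], 0.69, [299.0, 68.0])]
wide_tab [([560.9, 125.2, 58.2], 0.58, [380.0, 134.0])]
wide_opening [([573.9, 153.7, 61.4], 0.92, [350.0, 102.0])]
port [([544.8, 185.6, 57.1], 0.67, [299.0, 127.0]), ([486.8, 168.0, 54.5], 0.32, [300.0, 207.0])]
key_top []
```

View pics/w1.png

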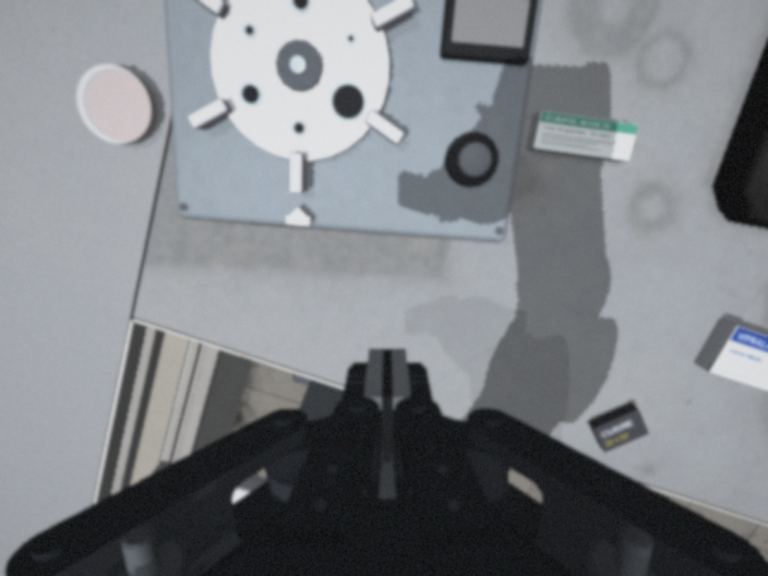

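```bash
python3 - <<'E'
from h import *
st=ctrl.read_state(); im=get_image("wrist")
for n,uv,z in [("hub",(298,64),65),("key",(474,157),67),("keyhous",(471,160),55),("arrowtip",(299,206),51),("wideop",(348,101),57),("widetab",(384,126),69),("fc",(183,207),45),("fr",(501,231),45),("4mm",(350,38),57),("13mm",(250,93),57),("8mm",(299,127),57)]:
    print(n,np.round(unproj(im,[(uv[0]/1.5,uv[1]/1.5)],z,st)[0],1))
E
```

```text
hub [583.4 191.7  65. ]
key [567.4  48.9  67. ]
keyhous [565.7  48.1  55. ]
arrowtip [485.8 165.3  51. ]
wideop [573.2 151.5  57. ]
widetab [564.9 119.9  69. ]
fc [451.6 256.6  45. ]
fr [5.225e+02 2.000e-01 4.500e+01]
4mm [613.3 163.2  57. ]
13mm [553.8 221.9  57. ]
8mm [543.4 180.9  57. ]
```

Emit:
step_arm --moves "-0.15 0 0.36 0 0 0 0;-0.15 0 0.36 0 0 0 0;-0.15 0 0.36 0 0 0 0;-0.15 0 0.36 0 0 0 0;0 0.5 0 0 -0.6 0 0;0 0.5 0 0 -0.6 0 0;0 0.5 0 0 -0.6 0 0;0 0.5 0 0 -0.6 0 0;0 0.5 0 0 -0.6 0 0;0 0.5 0 0 -0.63 0 0;0 0 0 0 0 0 0;0 0 0 0 0 0 0"

```text
clock: 5.35
eef_pos: [527.0, 136.4, 106.5]
tool_rot: [-1.571, 0.0, -0.792]
force: [0.4, -0.9, 0.4]
width: -0.2
```

```bash
python3 look.py 2; python3 - <<'E'
from h import *
st=ctrl.read_state(); im=get_image("scene"); cv2.imwrite("pics/s2.png",cv2.resize(im["color"][100:290,120:300],None,fx=4,fy=3.1*4/3.1*0.75))
for z in (100,60): print(proj(im,[[527.8,139.3,z]]))
E
```

```text
[527.  136.4 106.5] [-1.571  0.    -0.792] [ 0.4 -0.9  0.4] -0.1983345675966946 5.35 [-0.16  0.66 -0.22  1.92  0.24  0.58 -1.33]
meter [([594.3, 162.0, -0.3], 0.85, [439.0, 181.0])]
arrow [([486.9, 170.3, 55.7], 0.78, [282.0, 332.0])]
axis [([589.5, 197.6, 54.2], 0.62, [389.0, 133.0]), ([562.6, 126.2, 58.5], 0.59, [457.0, 289.0])]
wide_tab [([563.3, 125.5, 60.4], 0.84, [459.0, 290.0])]
wide_opening [([575.7, 155.7, 60.0], 0.7, [434.0, 226.0])]
port [([547.4, 185.5, 53.3], 0.95, [344.0, 222.0])]
key_top [([567.3, 56.4, 66.1], 0.81, [564.0, 384.0])]
[[227.13300099 207.7472116 ]]
[[228.1356152  217.20793464]]
```

View pics/w2.png

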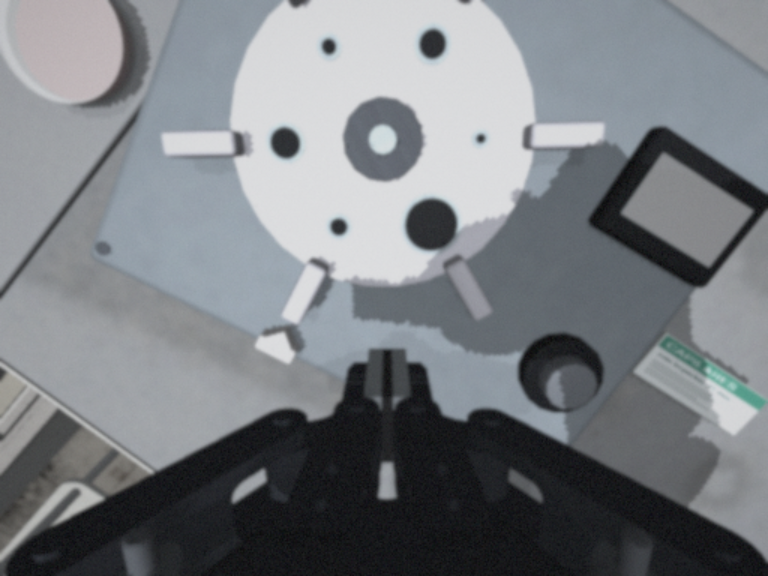

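View pics/s2.png

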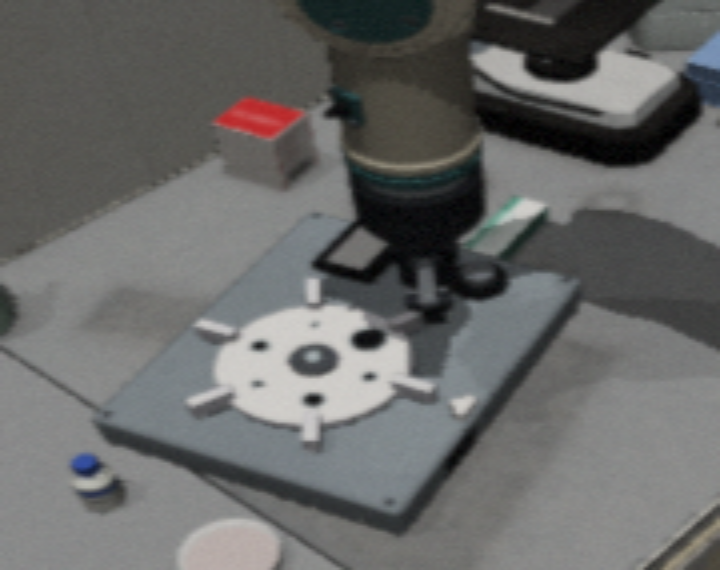

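```bash
python3 - <<'E'
from h import *
st=ctrl.read_state(); im=get_image("wrist")
for n,uv,z in [("hub",(383,139),65),("key",(573,384),67),("keyhous",(561,372),55),("arrowtip",(291,331),51),("wideop",(431,224),57),("op13",(285,142),57),("op4",(480,138),57),("8mm",(339,227),57),("op11",(432,43),57)]:
    print(n,np.round(unproj(im,[(uv[0]/1.5,uv[1]/1.5)],z,st)[0],1))
E
```

```text
hub [585.5 197.8  65. ]
key [570.9  53.9  67. ]
keyhous [570.4  54.9  55. ]
arrowtip [488.2 167.3  51. ]
wideop [575.4 157.1  57. ]
op13 [555.2 227.4  57. ]
op4 [615.6 168.8  57. ]
8mm [544.8 185.9  57. ]
op11 [626.  209.9  57. ]
```

Emit:
step_arm --moves "0 0.3 0.05 0 0 0 0;0 0.3 0.04 0 0 0 0;0 0.2 0 0 0 0 0;0 0.1 0 0 0 0 0;0 0 0 0 0 0 0;0 0 0 0 0 0 0"

```text
clock: 6.45
eef_pos: [530.1, 139.8, 61.2]
tool_rot: [-1.571, 0.0, -0.789]
force: [-0.1, -0.1, -0.2]
width: -0.2
```

Emit:
step_arm --moves "-0.095 0 0.003 0 0.5 0 0;-0.095 0 0.003 0 0.5 0 0;-0.095 0 0.003 0 0.5 0 0;-0.095 0 0.003 0 0.5 0 0;-0.095 0 0.003 0 0.5 0 0;-0.095 0 0.003 0 0.5 0 0;-0.095 0 0.003 0 0.5 0 0;-0.095 0 0.003 0 0.5 0 0;0 0 0 0 0 0 0"

```text
clock: 7.35
eef_pos: [511.3, 170.3, 61.9]
tool_rot: [-1.571, -0.002, -1.272]
force: [0.3, -1.2, 1.2]
width: -0.1
```

```bash
python3 look.py 3
```

```text
[511.3 170.3  61.9] [-1.571 -0.002 -1.272] [ 0.3 -1.2  1.2] -0.11938460786058688 7.35 [-0.34  0.72 -0.05  1.96  0.08  0.46 -1.72]
meter [([593.6, 164.3, -0.4], 0.68, [452.0, 158.0]), ([546.1, 181.3, 55.6], 0.22, [388.0, 271.0])]
arrow []
axis [([583.6, 195.7, 56.5], 0.77, [380.0, 155.0])]
wide_tab [([551.1, 128.7, 60.6], 0.72, [532.0, 303.0]), ([566.2, 57.7, 70.0], 0.29, [749.0, 329.0])]
wide_opening [([571.3, 157.9, 58.1], 0.84, [474.0, 224.0])]
port [([546.3, 185.5, 56.6], 0.71, [377.0, 268.0]), ([570.4, 156.5, 58.7], 0.33, [477.0, 228.0])]
key_top [([566.8, 57.6, 67.3], 0.84, [743.0, 325.0])]
```

View pics/w3.png

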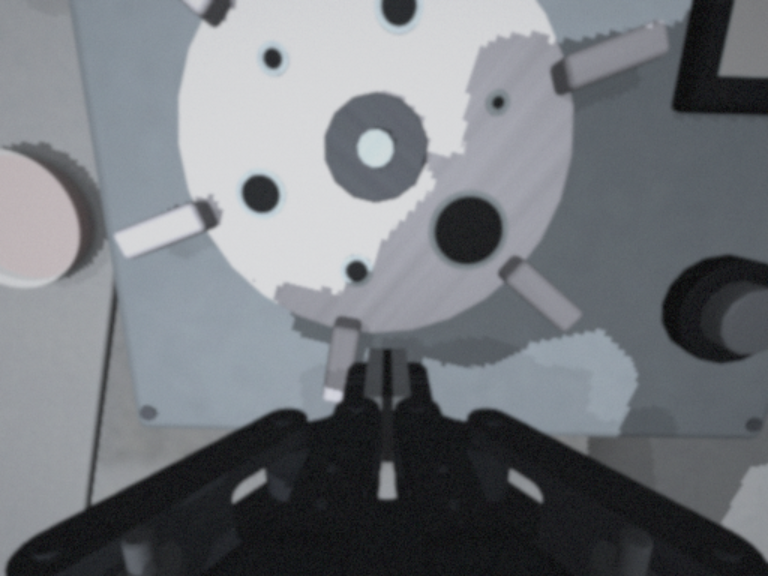

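Emit:
step_arm --moves "-0.095 0 0.003 0 0.5 0 0;-0.095 0 0.003 0 0.5 0 0;-0.095 0 0.003 0 0.5 0 0;-0.095 0 0.003 0 0.5 0 0;-0.095 0 0.003 0 0.5 0 0;0 0 0 0 0 0 0"

```text
clock: 8.35
eef_pos: [507.2, 196.1, 61.3]
tool_rot: [-1.571, 0.0, -1.569]
force: [0.3, 0.3, 0.5]
width: -0.0
```

```bash
python3 look.py 4
```

```text
[507.2 196.1  61.3] [-1.571  0.    -1.569] [0.3 0.3 0.5] -0.042950484203869654 8.35 [-0.44  0.73  0.03  1.95 -0.04  0.46 -1.95]
meter [([594.7, 163.8, -0.4], 0.96, [459.0, 134.0]), ([556.8, 166.4, 61.7], 0.54, [476.0, 238.0])]
arrow [([486.3, 170.0, 53.8], 0.56, [452.0, 408.0])]
axis [([586.8, 196.5, 53.5], 0.59, [388.0, 145.0])]
wide_tab [([529.4, 143.4, 60.4], 0.97, [534.0, 313.0])]
wide_opening [([554.3, 164.7, 59.1], 0.8, [479.0, 244.0])]
port [([545.3, 184.1, 56.5], 0.85, [422.0, 267.0])]
key_top []
```

View pics/w4.png

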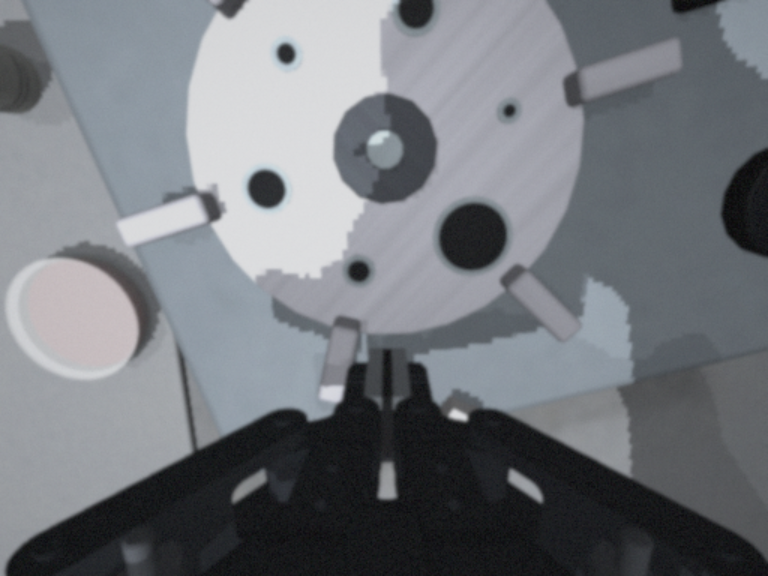

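Emit:
step_arm --moves "-0.095 0 0.003 0 0.5 0 0;-0.095 0 0.003 0 0.5 0 0;-0.095 0 0.003 0 0.5 0 0;-0.095 0 0.003 0 0.5 0 0;0 0 0 0 0 0 0;0 0 0 0 0 0 0;0 0 0 0 0 0 0"

```text
clock: 9.45
eef_pos: [509.5, 214.3, 61.3]
tool_rot: [-1.571, 0.0, -1.808]
force: [-0.2, -1.0, -0.2]
width: 0.1
```

```bash
python3 look.py 5
```

```text
[509.5 214.3  61.3] [-1.571  0.    -1.808] [-0.2 -1.  -0.2] 0.05383080146470328 9.45 [-0.51  0.74  0.09  1.93 -0.14  0.48 -2.13]
meter [([596.3, 163.8, -1.0], 0.64, [451.0, 113.0])]
arrow [([487.5, 169.9, 53.0], 0.96, [508.0, 384.0])]
axis [([585.0, 196.5, 54.3], 0.7, [387.0, 151.0])]
wide_tab [([516.2, 160.9, 59.6], 0.56, [526.0, 320.0]), ([581.2, 200.5, 47.3], 0.52, [378.0, 166.0])]
wide_opening [([550.3, 171.1, 59.6], 0.86, [482.0, 236.0]), ([584.1, 195.6, 46.6], 0.5, [390.0, 154.0])]
port [([544.8, 183.0, 59.0], 0.86, [451.0, 259.0])]
key_top []
```

View pics/w5.png

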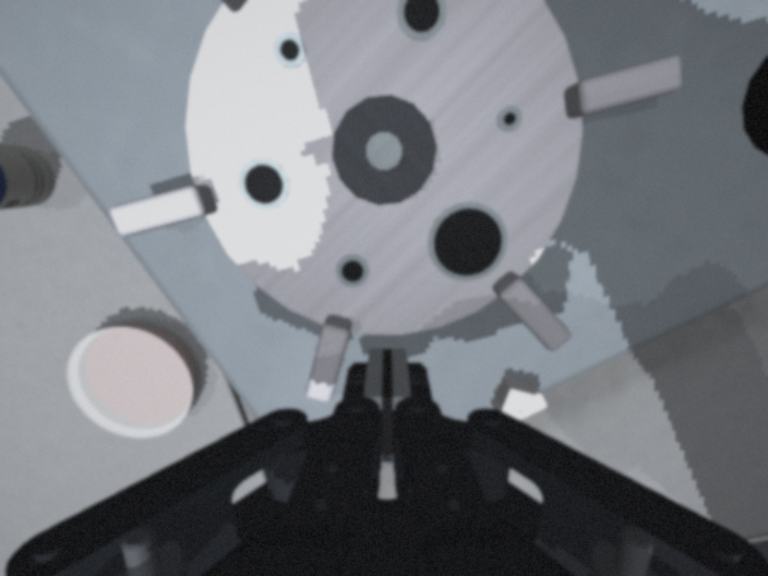

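Emit:
step_arm --moves "0 0 0 0 0 0 0;0 0 0 0 0 0 0;0 0 0 0 0 0 0;0 0 0 0 0 0 0;0 0 0 0 0 0 0;0 0 0 0 0 0 0"

```text
clock: 10.45
eef_pos: [509.5, 214.4, 61.3]
tool_rot: [-1.571, 0.0, -1.809]
force: [0.1, -0.7, -0.5]
width: -0.2
```

```bash
python3 look.py 6
```

```text
[509.5 214.4  61.3] [-1.571  0.    -1.809] [ 0.1 -0.7 -0.5] -0.23098601739393776 10.45 [-0.51  0.74  0.09  1.93 -0.14  0.48 -2.13]
meter [([591.3, 161.6, 2.2], 0.63, [459.0, 122.0])]
arrow [([488.0, 170.9, 54.3], 0.72, [507.0, 385.0]), ([585.7, 196.4, 56.9], 0.18, [386.0, 149.0])]
axis [([585.4, 195.8, 56.4], 0.96, [388.0, 149.0])]
wide_tab [([513.0, 159.1, 58.7], 0.74, [531.0, 326.0])]
wide_opening [([548.6, 174.4, 62.8], 0.7, [475.0, 244.0])]
port [([544.5, 182.9, 57.4], 0.7, [451.0, 258.0])]
key_top []
```

View pics/w6.png

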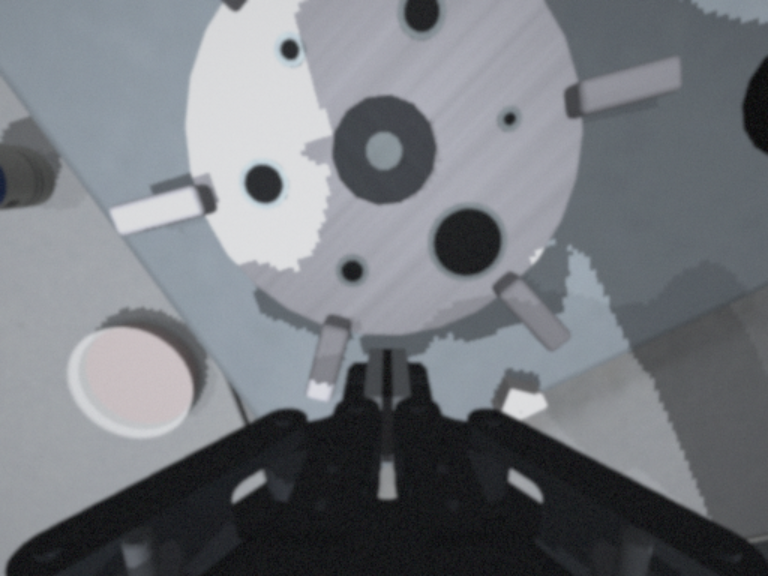

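```bash
cat > ang.py <<'E'
from h import *
def show(st,im,hub,wide,arrow):
    P=lambda uv,z: unproj(im,[(uv[0]/1.5,uv[1]/1.5)],z,st)[0]
    h,w,a=P(hub,65),P(wide,57),P(arrow,51)
    an=lambda p:np.degrees(np.arctan2(*(p-h)[1::-1]))
    print("hub",np.round(h,1),"wide",np.round(w,1),round(an(w),1),"arrow",np.round(a,1),round(an(a),1)," r",np.linalg.norm((w-h)[:2]),np.linalg.norm((a-h)[:2]))
E
python3 - <<'E'
from ang import *
st=ctrl.read_state(); im=get_image("wrist")
show(st,im,(384,151),(468,241),(511,389))
E
```

```text
hub [584.9 197.4  65. ] wide [549.  175.7  57. ] -148.9 arrow [483.9 168.8  51. ] -164.2  r 41.84772984957499 104.89822653234508
```

Emit:
step_arm --moves "-0.095 0 0.003 0 0.5 0 0;-0.095 0 0.003 0 0.5 0 0;-0.095 0 0.003 0 0.5 0 0;0 0 0 0 0 0 0;0 0 0 0 0 0 0;0 0 0 0 0 0 0"

```text
clock: 11.5
eef_pos: [514.0, 227.5, 61.3]
tool_rot: [-1.571, -0.0, -1.989]
force: [0.1, -0.2, -0.1]
width: 0.2
```

```bash
python3 look.py 7
```

```text
[514.  227.5  61.3] [-1.571 -0.    -1.989] [ 0.1 -0.2 -0.1] 0.23524673194536266 11.5 [-0.56  0.75  0.14  1.9  -0.21  0.5  -2.26]
meter [([596.1, 164.0, -0.1], 0.81, [443.0, 101.0]), ([544.3, 182.8, 58.2], 0.21, [469.0, 246.0])]
arrow [([487.9, 171.3, 50.9], 0.97, [543.0, 359.0])]
axis [([584.9, 194.7, 56.3], 0.58, [391.0, 149.0])]
wide_tab [([509.9, 175.0, 57.3], 0.91, [521.0, 321.0]), ([512.5, 345.0, -0.0], 0.71, [192.0, 399.0])]
wide_opening [([542.5, 185.1, 58.4], 0.57, [465.0, 254.0]), ([593.8, 163.5, -2.3], 0.29, [445.0, 107.0])]
port [([549.2, 182.5, 56.0], 0.72, [464.0, 232.0])]
key_top []
```

View pics/w7.png

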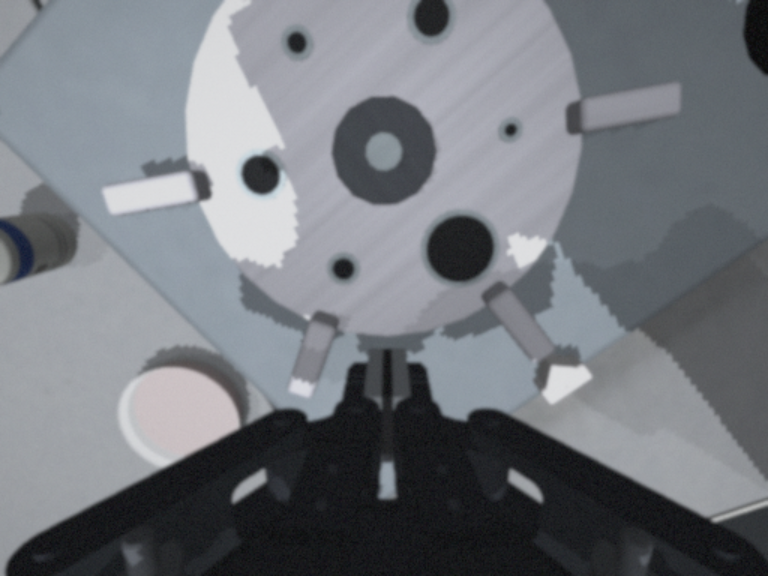

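```bash
python3 - <<'E'
from ang import *
st=ctrl.read_state(); im=get_image("wrist")
show(st,im,(384,151),(460,248),(548,366))
s=get_image("scene"); cv2.imwrite("pics/s7.png",cv2.resize(s["color"][150:280,130:290],None,fx=4.5,fy=4.5,interpolation=cv2.INTER_CUBIC))
E
```

```text
hub [585.1 197.5  65. ] wide [544.8 186.1  57. ] -164.2 arrow [484.4 170.6  51. ] -165.0  r 41.87833767890407 104.20855678484483
```

View pics/s7.png

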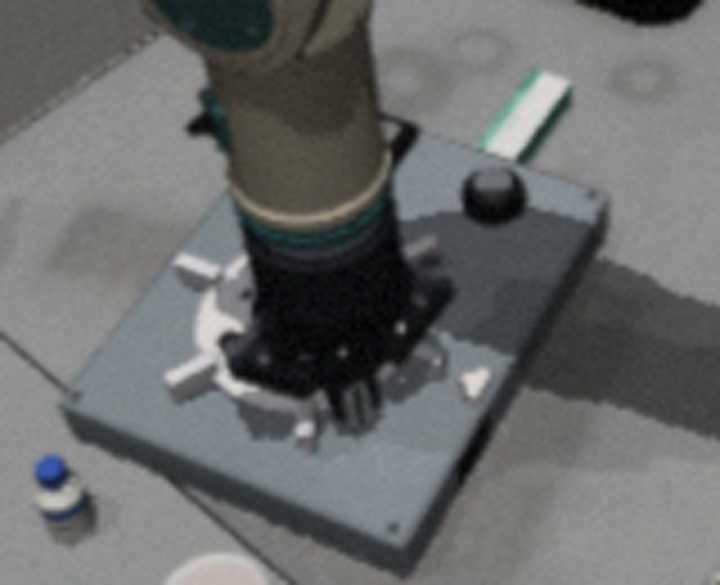

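Emit:
step_arm --moves "0 -0.2 0 0 0 0 0;0 -0.5 0 0 0 0 0;0 -0.8 0 0 0 0 0;0 -0.8 0 0 0 0 0;0 -0.5 0 0 0 0 0;0 -0.2 0 0 0 0 0;0 0 0 0 0 0 0;0 0 0 0 0 0 0"

```text
clock: 12.8
eef_pos: [513.3, 227.6, 210.3]
tool_rot: [-1.572, -0.001, -1.989]
force: [0.2, 0.6, 0.1]
width: -0.0
```

```bash
python3 look.py 8
```

```text
[513.3 227.6 210.3] [-1.572e+00 -1.000e-03 -1.989e+00] [0.2 0.6 0.1] -0.019180768491488174 12.8 [-0.61  0.54  0.22  1.79 -0.15  0.83 -2.31]
meter [([593.2, 162.4, -0.9], 0.7, [421.0, 132.0])]
arrow [([487.8, 171.6, 55.2], 0.81, [471.0, 272.0])]
axis [([584.7, 194.5, 54.9], 0.76, [389.0, 158.0])]
wide_tab [([509.8, 178.0, 59.1], 0.88, [453.0, 250.0])]
wide_opening [([545.5, 183.4, 63.6], 0.76, [427.0, 206.0])]
port [([545.3, 185.0, 56.8], 0.63, [424.0, 207.0])]
key_top [([565.1, 55.1, 63.5], 0.93, [603.0, 93.0])]
```

View pics/w8.png

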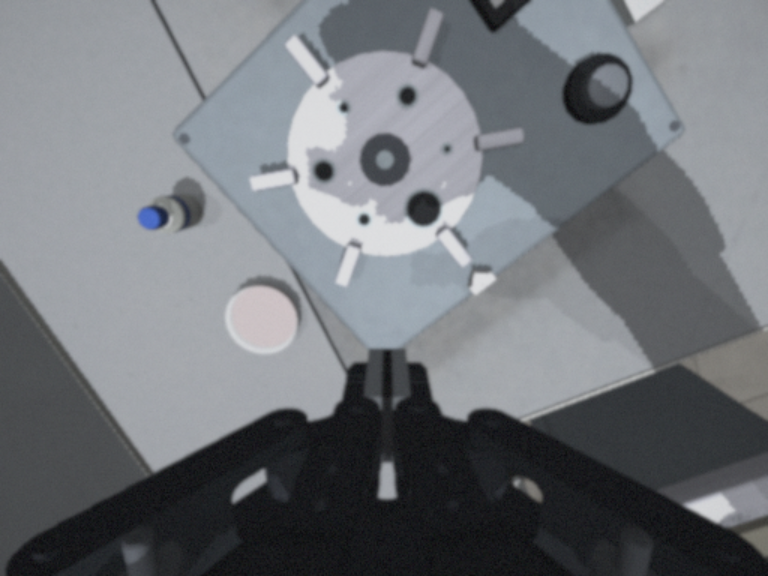

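Emit:
step_arm --moves "0.507 0 0.221 0 0 0 0;0.507 0 0.221 0 0 0 0;0.507 0 0.221 0 0 0 0;0.507 0 0.221 0 0 0 0;0.507 0 0.221 0 0 0 0;0.507 0 0.221 0 0 0 0;0.507 0 0.221 0 0 0 0;0 0.22 0 0 -0.8 0 0;0 0.22 0 0 -0.8 0 0;0 0.22 0 0 -0.8 0 0;0 0.22 0 0 -0.8 0 0;0 0.22 0 0 -0.8 0 0;0 0.22 0 0 -0.8 0 0;0 0.22 0 0 -0.8 0 0;0 0.22 0 0 -0.8 0 0;0 0 0 0 0 0 0;0 0 0 0 0 0 0"

```text
clock: 14.9
eef_pos: [512.6, 34.1, 123.3]
tool_rot: [-1.571, 0.0, -1.224]
force: [0.7, 0.8, 0.5]
width: -0.2
```

```bash
python3 look.py 9
```

```text
[512.6  34.1 123.3] [-1.571  0.    -1.224] [0.7 0.8 0.5] -0.20628946257386122 14.9 [-0.11  0.6  -0.02  2.    0.02  0.55 -1.37]
meter [([592.6, 162.0, -0.8], 0.6, [227.0, 85.0])]
arrow [([488.2, 169.2, 54.9], 0.61, [125.0, 269.0])]
axis [([583.0, 198.0, 55.2], 0.94, [97.0, 53.0])]
wide_tab [([512.2, 179.8, 61.4], 0.95, [104.0, 219.0])]
wide_opening [([546.1, 182.2, 62.7], 0.92, [109.0, 147.0])]
port [([543.6, 183.9, 54.2], 0.91, [116.0, 152.0])]
key_top [([585.6, 199.1, 53.2], 0.74, [99.0, 47.0]), ([566.1, 54.3, 66.1], 0.62, [386.0, 203.0])]
```

View pics/w9.png

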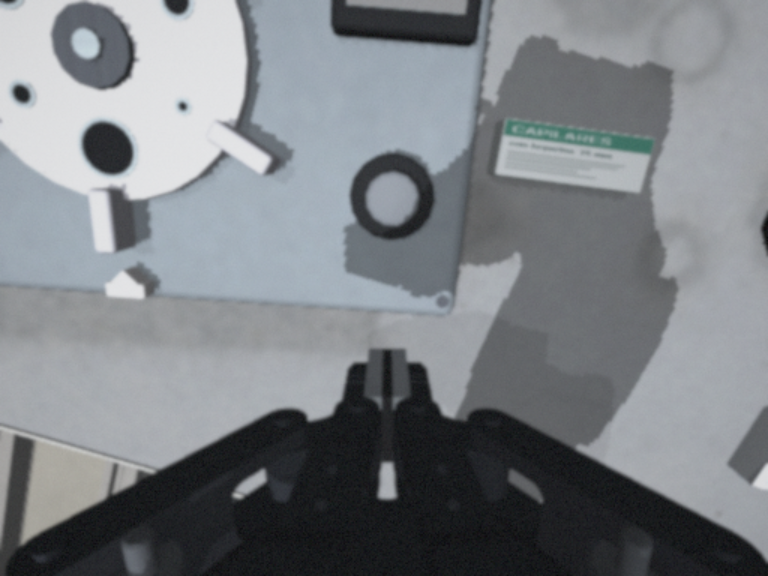

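```bash
python3 - <<'E'
from h import *
st=ctrl.read_state(); im=get_image("wrist"); sc=get_image("scene"); tp=get_image("top")
R=Rot.from_euler("xyz",st["tool_rot"]).as_matrix()
for z in (62,67,70):
    p=unproj(im,[(393/1.5,198/1.5)],z,st)[0]; print(np.round(p,1),"tool shift",np.round(R.T@(p-st["eef_pos"]),1), "scene px",proj(sc,[p])[0],"top px",proj(tp,[p])[0])
print(np.round(R.T@(np.array([568,54,67])-st["eef_pos"]),1))
cv2.imwrite("pics/s9.png",cv2.resize(sc["color"][150:280,130:290],None,fx=4.5,fy=4.5,interpolation=cv2.INTER_CUBIC))
E
```

```text
[569.1  52.4  62. ] tool shift [ 2.3 61.6 59. ] scene px [238.55355605 190.61012053] top px [247.82015145 179.18371373]
[569.3  52.6  67. ] tool shift [ 2.2 56.6 59.3] scene px [238.36192633 189.42147399] top px [247.70122929 178.66691402]
[569.5  52.7  70. ] tool shift [ 2.2 53.6 59.5] scene px [238.24627844 188.70414026] top px [247.62938198 178.35468943]
[ 0.4 56.6 58.6]
```

View pics/s9.png

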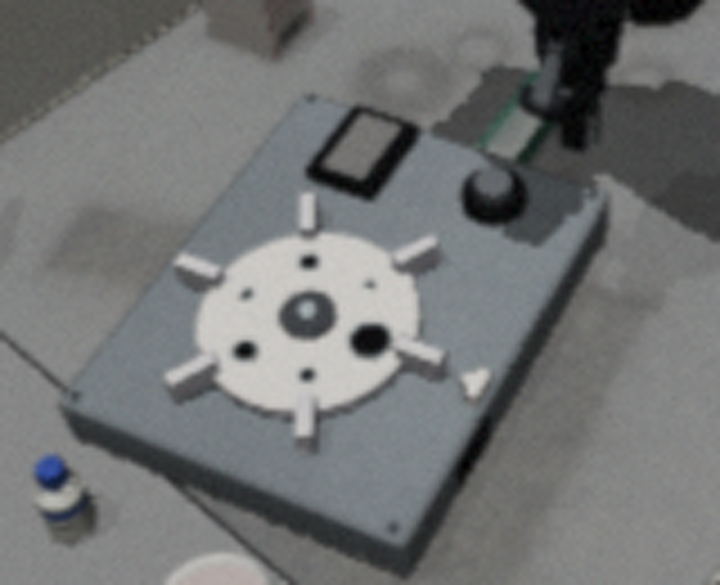

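Emit:
step_arm --moves "0.007 0 0.3 0 0 0 0;0.007 0 0.3 0 0 0 0;0.007 0 0.3 0 0 0 0;0.007 0 0.28 0 0 0 0;0 0.3 0 0 0 0 0;0 0.3 0 0 0 0 0;0 0.2 0 0 0 0 0;0 0.1 0 0 0 0 0;0 0 0 0 0 0 0;0 0 0 0 0 0 0"

```text
clock: 16.45
eef_pos: [568.8, 53.1, 78.7]
tool_rot: [-1.57, -0.0, -1.221]
force: [-0.7, 0.6, 0.7]
width: 0.2
```

```bash
python3 look.py 10; python3 - <<'E'
from h import *
im=get_image("scene"); cv2.imwrite("pics/s10.png",cv2.resize(im["color"][150:230,190:290],None,fx=7,fy=7,interpolation=cv2.INTER_CUBIC))
E
```

```text
[568.8  53.1  78.7] [-1.57  -0.    -1.221] [-0.7  0.6  0.7] 0.18977693369554538 16.45 [-0.13  0.73 -0.02  1.87  0.02  0.55 -1.38]
meter [([593.4, 161.5, -1.9], 0.7, [208.0, 193.0])]
arrow [([486.8, 171.7, 52.1], 0.85, [85.0, 415.0]), ([509.5, 178.4, 59.6], 0.37, [65.0, 377.0])]
axis [([585.9, 199.3, 57.0], 0.96, [42.0, 186.0])]
wide_tab [([510.3, 178.7, 61.0], 0.77, [62.0, 376.0])]
wide_opening [([545.0, 183.8, 62.1], 0.66, [59.0, 300.0])]
port [([545.6, 183.2, 57.8], 0.8, [69.0, 296.0])]
key_top [([569.5, 56.2, 67.9], 0.97, [382.0, 354.0]), ([582.0, 200.3, 43.5], 0.48, [64.0, 193.0])]
```

View pics/w10.png

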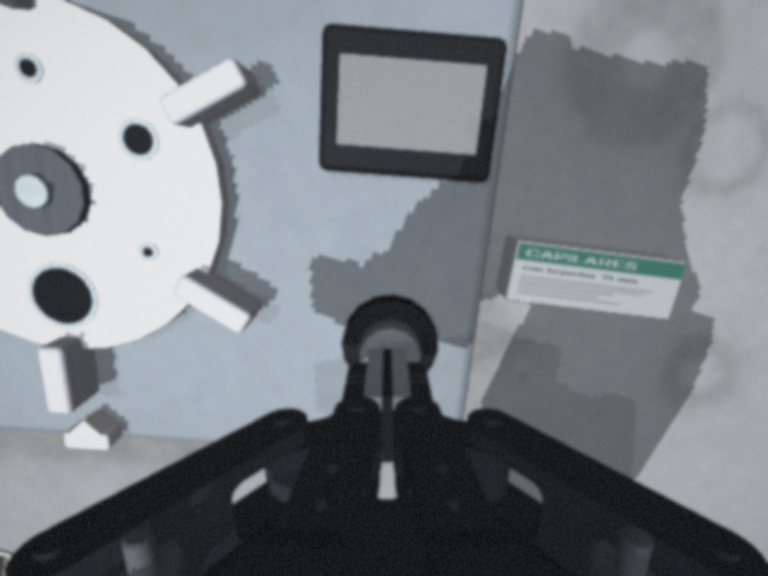

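View pics/s10.png

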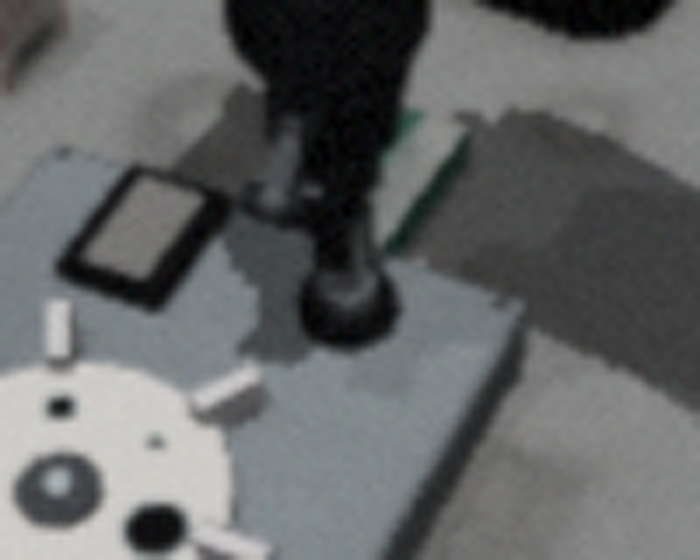

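Emit:
step_arm --moves "0 0.1 0 0 0 0 0;0 0.06 0 0 0 0 0;0 0.04 0 0 0 0 0;0 0.04 0 0 0 0 0;0 0 0 0 0 0 0;0 0 0 0 0 0 0"

```text
clock: 17.5
eef_pos: [568.3, 53.1, 66.3]
tool_rot: [-1.571, 0.0, -1.221]
force: [-2.3, -0.2, 1.3]
width: 0.1
```

Emit:
step_arm --moves "0 0.04 0 0 0 0 0;0 0 0 0 0 0 0;0 0 0 0 0 0 0"

```text
clock: 17.8
eef_pos: [568.5, 53.1, 64.4]
tool_rot: [-1.571, -0.0, -1.221]
force: [-1.1, -0.5, 2.3]
width: -0.1
```

Emit:
step_arm --moves "0 0.04 0 0 0 0 0;0 0 0 0 0 0 0;0 0 0 0 0 0 0"

```text
clock: 18.1
eef_pos: [568.6, 53.2, 62.4]
tool_rot: [-1.571, -0.0, -1.221]
force: [-0.6, 0.3, 3.4]
width: 0.1
```

Emit:
step_arm --moves "0 0.03 0 0 0 0 0;0 0 0 0 0 0 0;0 0 0 0 0 0 0"

```text
clock: 18.4
eef_pos: [568.6, 53.2, 61.1]
tool_rot: [-1.571, -0.0, -1.221]
force: [-1.9, 0.3, 6.1]
width: -0.2
```

Emit:
step_arm --moves "0 0.03 0 0 0 0 0;0 0 0 0 0 0 0;0 0 0 0 0 0 0"

```text
clock: 18.7
eef_pos: [568.7, 53.2, 60.9]
tool_rot: [-1.57, -0.0, -1.221]
force: [-4.3, -0.2, 17.0]
width: 0.0
```

Bottomed out: the height has stalled and the force has jumped to 17 N. Now I release the key.

Emit:
step_arm --moves "0 -0.05 0 0 0 0 0;0 -0.1 0 0 0 0 0;0 -0.3 0 0 0 0 0;0 -0.6 0 0 0 0 0;0 -0.6 0 0 0 0 0;0 -0.3 -0.3 0 0 0 0;0 0 -0.6 0 0 0 0;0 0 -0.6 0 0 0 0;0 0 -0.3 0 0 0 0;0 0 0 0 0 0 0;0 0 0 0 0 0 0"

```text
clock: 19.8
eef_pos: [485.3, 22.7, 157.0]
tool_rot: [-1.569, -0.0, -1.221]
force: [-0.1, -0.4, -0.2]
width: 0.0
```

```bash
python3 look.py 11; python3 - <<'E'
from h import *
for n in ("scene","top"):
    im=get_image(n)
    c=im["color"][150:280,130:290] if n=="scene" else im["color"][110:230,130:310]
    cv2.imwrite(f"pics/{n}11.png",cv2.resize(c,None,fx=4.3,fy=4.3,interpolation=cv2.INTER_CUBIC))
    for t in ["wide_opening","port","wide_tab","key_top","petri_0","dropper_1","capillary_box"]:
        print(n,t,[(np.round(a["position"],1).tolist(),round(float(a["conf"]),2)) for a in nets.place_of(im,t)[:1]])
E
```

```text
[485.3  22.7 157. ] [-1.569 -0.    -1.221] [-0.1 -0.4 -0.2] 0.014095988877670657 19.8 [-0.09  0.51 -0.02  2.04  0.02  0.59 -1.35]
meter [([593.0, 161.0, -0.2], 0.98, [241.0, 44.0])]
arrow [([489.2, 168.5, 52.6], 0.84, [153.0, 203.0]), ([489.6, -290.5, 2.4], 0.33, [758.0, 399.0])]
axis []
wide_tab [([507.7, 178.2, 59.4], 0.83, [135.0, 165.0])]
wide_opening [([544.8, 185.5, 58.8], 0.84, [135.0, 91.0])]
port [([548.3, 185.7, 54.9], 0.84, [140.0, 85.0])]
key_top [([565.6, 51.6, 64.5], 0.64, [389.0, 143.0])]
scene wide_opening [([541.1, 182.1, 57.0], 0.96)]
scene port [([543.7, 183.7, 60.2], 0.89)]
scene wide_tab [([512.6, 174.8, 58.6], 0.75)]
scene key_top [([568.5, 54.3, 63.8], 0.44)]
scene petri_0 [([508.2, 342.6, -0.8], 0.75)]
scene dropper_1 [([615.7, 359.5, 1.9], 0.71)]
scene capillary_box [([627.4, -34.9, -0.9], 0.78)]
top wide_opening [([545.9, 183.9, 54.8], 0.76)]
top port [([545.2, 185.5, 57.8], 0.65)]
top wide_tab [([511.2, 174.4, 60.0], 0.95)]
top key_top []
top petri_0 [([508.7, 349.4, 0.4], 0.71)]
top dropper_1 [([618.4, 364.6, -0.3], 0.58)]
top capillary_box [([622.5, -36.3, 4.7], 0.59)]
```

View pics/w11.png

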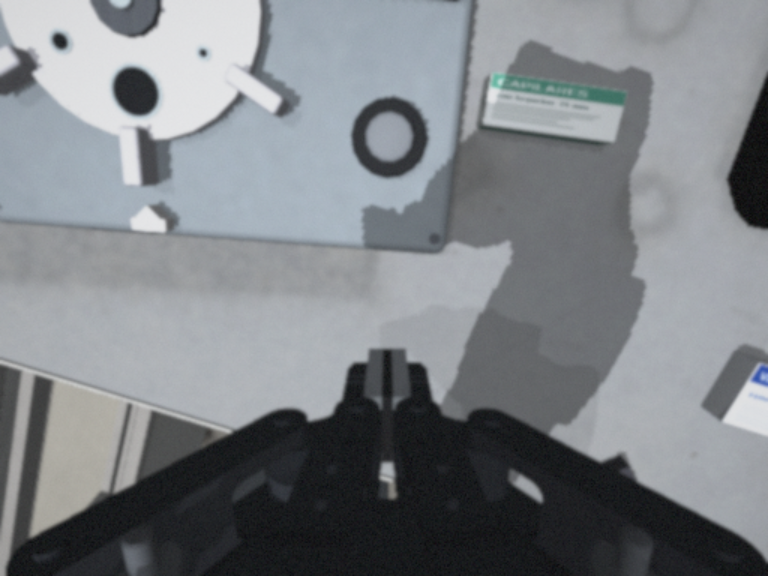

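View pics/scene11.png

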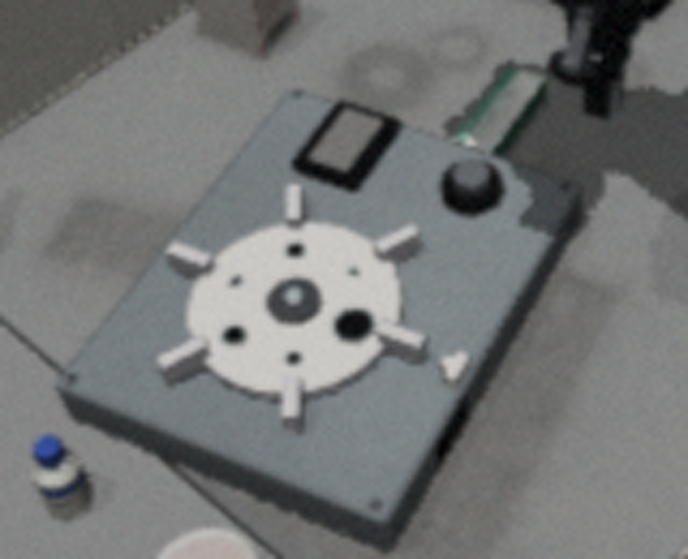

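View pics/top11.png

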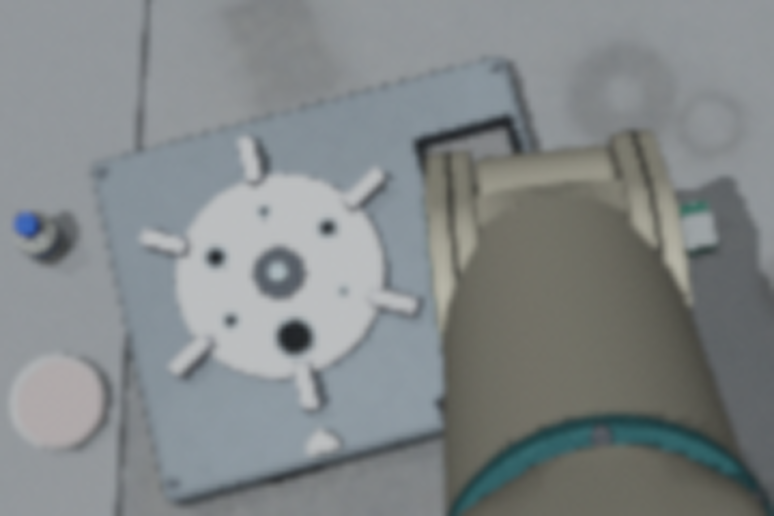

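```bash
python3 -c "
from cell import ctrl
print(ctrl.finish_job(), ctrl.read_state()['clock'])"
```

```text
the job is handed in; nothing more can be done
the job is handed in; nothing more can be done
```

The wheel is at the stop where the widest opening faces the arrow. After that I pressed the key fully down, let it go, and handed the job in at about 20 s of the 64 s allowed.

- **Wheel:** I pushed the tab at the arrow about 60 degrees clockwise with the closed fingers. The widest opening then measured at -164.2 degrees, with the arrow at -165.0 degrees. The last three camera views put the opening within about 4 mm of the port, which is the networks' own error. The wheel lay flat in the pictures.
- **Key:** The TCP stopped at 61 mm while the force rose to 17 N, so the key was at its bottom stop. After release the networks placed its top at about 64 mm, against 64 to 68 mm before. In the pictures it looked to have sprung back.
- **Surroundings:** The arm is clear, with forces near zero. In the last views the petri dish, dropper bottle and capillary box stood where they were. I did not check the slide pack, amber vial or cover slips again after the push; the arm passed above that side of the bench with the TCP at about 250 mm.

**Did not fit:**
- The wheel rested at about 44 degrees of the turn for a second instead of snapping on. It reached the stop only when I moved the finger on, and I did not find out why.
- Position estimates of the wheel axis from different views differed by up to about 6 mm. I used the close wrist view for the push.

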